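# Open a press-and-turn sample jar

## Robot

A 6-joint arm with a two-finger parallel gripper is mounted at the origin on a cart in front of the work surface, level with it; the furniture and walls round the work are solid. World frame = base frame: x ahead of the robot, y to its left, z up, the work surface at z = 0. Lengths are in m, angles in rad, forces in N, time in s.
With the tool pointing down it reaches from about 0.35 to 0.775 m from the base axis. Payload 7.3 kg.
Tool frame: the origin (TCP) lies at the centre of the arm's flange, where the gripper is bolted on; the fingertips stand 178 mm ahead of it and the grasp point (between the pads) lies 159 mm ahead of it (tip_extent is the distance from the TCP to the fingertips, in m); z points along the fingers, y is the line along which they close (so a half turn about z gives the same grasp; the last joint's range is limited). The gripper opens to 92 mm and grips with 3 to 60 N. Pads are 19 mm wide; open, the fingers measure 130 mm over their backs; the gripper's body (75 mm by 190 mm) begins 47 mm behind the grasp point.
Start: joints at [-1.367, 0.342, 1.524, -0, 1.275, -0.146], TCP at [0.18, -0.493, 0.405] pointing down, gripper open.
Joint ranges: [-2.53, 2.53], [-0.77, 2.02], [0.04, 2.7], [-1, 4.14], [0.28, 2.66], [-3.11, 3.11]. Speed limits (rad/s): [2.57, 2.57, 3.14, 3.14, 3.14, 3.14].

## Interface

Orientations are given as [roll, pitch, yaw] about the fixed x, y, z axes, in that order (R = Rz(yaw) Ry(pitch) Rx(roll)).
In Python, from cell import * gives the robot as it stands.
- The arm moves only by the tool arm_command, never from a script. Its arguments are lists of equal length, an entry for each row: "xyz": the shift along the world's x, y, z in mm, a list of three; "spin": the turn about the world's z in degrees. In form: {"xyz": [[tx, ty, tz], ...], "spin": [spin, ...]}. A call has 1 to 20 rows; each row shifts and turns the commanded pose from where the row before left it; what a row does not reach is not made up. A row lasts 1/10 s, in which the tool goes at most 50 mm and 8.59 degrees, less where a joint would pass 70% of its speed; a pose out of reach is approached as far as the arm can. A call with a gripper value outside its range is refused whole. "jaw" is the opening, from -1 (shut) to 1 (fully open), set as the call begins (left out, the last holds). The fingers move at their own pace and stop on an object; "squeeze" is the grip in N (left out, the last holds). Time passes only in rows, so rows that do not move let the fingers close. It gives the time, the measured TCP pose, the force, the opening and the grip force at its end, in the units of the state.
- observe(): the state, without advancing time (a new reading comes with each control period).
- read_camera(name): name is "scene" or "top"; returns a dict with "img" (400x640x3 uint8, red, green, blue), "depth" (400x640 float32, m along the optical axis (not along the pixel's ray), 0 where there is no reading), "fx", "fy", "cx", "cy" (pixels), "dist_coeffs" ([k1, k2, p1, p2, k3] as OpenCV has them; the pictures are not rectified), "world_from_camera" (4x4, takes a point from camera to world coordinates). Camera axes: x right, y up, looking along -z (the intrinsics and any distortion apply to the point x, -y, -z); pixel columns grow to the right and rows downward; lengths in m; the calibration is good to about 2 mm. A picture is of the moment at which its call begins.
- hand_in(): hands the job in; it is judged then, once.
The state is a dict: "time": time; "qpos": joint angles; "qvel": joint speeds; "joint_efforts": joint torques, N m; "tool_pos": TCP position; "tool_rot": TCP orientation; "contact_force": force on the tool from outside, world axes, zero at the start; "torque": the same for the moment, N m; "opening": finger opening in m; "grip_force": force on a finger pad.
Only numpy, scipy, OpenCV 4.12 (cv2) and the standard library are available. Lean on these libraries where they do the work, as an engineer would, in place of code of your own. Each camera call takes 0.05 s, during which the arm holds its last target. There are 200 camera calls.

## Task

Get the square sample jar open: carry it by its body, never by its cap, and stand it fully down in the square recess of the metal holder block, and let go of it there. Then take hold of the safety cap, press it down against its spring and turn it counterclockwise until it comes free, lift it off and set it down flat, open side down, in the shallow steel tray. Leave the jar standing in the holder and the other things where they are.

Things in the scene. Friction and masses are not known exactly. Their poses are not given: they have to be found in the camera images.
- jar: Off-white square plastic sample jar, blank paper label on one side, about 0.25 kg, upright on the bench, cap locked on. Origin at the centre of its underside, z up. Body 62 x 62 mm (sides square to its x and y axes), 62 mm high, shoulder to 66 mm, then a round neck under the cap, up to 88 mm. With the cap on it is 104 mm high. Any of its four sides may face any side of the holder.
- cap: Round grey ribbed safety cap, 56 mm diameter, 30 mm high, 50 g. Origin at the centre of its lower edge, z up; a small raised bar on top along its x axis. Locked, its origin is 74 mm above the jar's and its x axis lies along the jar's. Unpressed it only rattles 5 to 15 degrees. Pressed down 6 to 8 mm (8 is the end stop) it turns counterclockwise seen from above; clockwise it is blocked.
- cap_top (a point): Centre of the cap's flat top, 30 mm above its lower edge. The spring pushes up with about 5 N at rest, 10 N when the cap is pressed 8 mm. Two lugs inside sit under hooks on the neck: turned between 45 and 135 degrees (80 is good) while pressed, the cap is free and lifts straight off.
- jar_shoulder (a point): Centre of the jar's shoulder, 66 mm above its underside. The locked cap's lower edge is 8 mm above it. When holding the cap by its sides, keep the fingertips at least 12 mm above it so that they clear it on pressing.
- holder: Aluminium block 98 x 98 x 24 mm fixed to the bench, with a square recess, 67 x 67 mm and 18 mm deep, chamfered 4 mm at its mouth, sides square to the block's x and y axes. Origin at the centre of its underside.
- holder_seat (a point): Centre of the floor of the holder's recess, 6 mm above the bench; the jar's origin belongs here. Axes as the holder's.
- tray: Loose shallow open steel tray, 140 x 140 mm, wall 3 mm thick and 10 mm high, floor 3 mm thick, empty. Origin at the centre of its underside.
- bottle: Bystander: small white reagent bottle with blue screw cap, 56 mm diameter, 106 mm high, standing. Origin at its underside.
- beaker: Bystander: small empty glass beaker, 60 mm diameter, 70 mm high. Origin at its underside.
- bead_jar: Bystander: round clear jar with a white lid, 71 mm diameter, 90 mm high. Origin at its underside.
Things that resemble listed ones, but are neither listed nor needed, are in the scene too. Leave any orange or red look-alike of the jar alone.

How it is judged:
On the way, in this order (a step that is already met when the one before it is completed fails the run):
1. the jar stands fully down in the holder's recess, its cap still locked on, let go of (horizontal distance between jar and holder_seat below 0.006 m and z of jar in the frame of holder_seat below 0.004 m and angle between jar's own z axis and vertical below 0.06 rad and contact force between the fingers and jar below 0.3 N and contact force between the fingers and cap below 0.3 N and angle between the x axis of jar and the x axis of cap, either way round below 0.3 rad and z of cap in the frame of jar below 0.078 m), for 0.2 s.
2. the cap, still on the neck of the seated jar, is turned past its hooks (more than 45 degrees) (horizontal distance between jar and holder_seat below 0.006 m and z of jar in the frame of holder_seat below 0.004 m and angle between jar's own z axis and vertical below 0.06 rad and angle between the x axis of jar and the x axis of cap, either way round above 0.75 rad and horizontal distance between cap and jar below 0.008 m and z of cap in the frame of jar below 0.087 m), for 0.1 s.
At the end, for the whole second after the job is handed in: The open jar stands in the holder (within 6 mm of centre, within 4 mm of the recess floor, upright within 0.06 rad); the cap lies at rest in the tray, open side down, flat within 0.12 rad, its centre within 45 mm of the tray's along both tray axes; the tray is flat (horizontal distance between jar and holder_seat below 0.006 m and z of jar in the frame of holder_seat below 0.004 m and angle between jar's own z axis and vertical below 0.06 rad and x of cap in the frame of tray between -0.045 and 0.045 m and y of cap in the frame of tray between -0.045 and 0.045 m and z of cap in the frame of tray below 0.008 m and angle between cap's own z axis and vertical below 0.12 rad and angle between tray's own z axis and vertical below 0.08 rad and linear speed of each of cap, jar below 0.02 m/s); the robot touches nothing.
It fails at once if the jar is lifted by its cap (the fingers hold the cap while the jar's underside is more than 20 mm above the bench) (height (world z) of jar above 0.02 m and contact force between the fingers and cap above 2 N).
It fails at once if the jar is tipped over (more than 0.6 rad) (angle between jar's own z axis and vertical above 0.6 rad).
It fails at once if the reagent bottle, beaker or bead jar is moved more than 30 mm or tipped (distance of any of bottle, beaker, bead_jar from where it was at the start of the episode above 0.03 m or angle between any of bottle, beaker, bead_jar's own z axis and vertical above 0.4 rad).
It also fails if it takes over 54 s, if anything falls off the work surface, if the arm or the gripper's body presses on something with over 40 N, if the wrist force passes 120 N, or if a joint passes its speed limit or range.

## Working session

There is one attempt and no reset: what is moved stays moved. The work goes in short steps, Python scripts to look and compute and a tool call to move; the robot and the scene stay as the last step left them, time stands still between calls to the robot, and variables do not carry over. Pictures are saved under pics/ and viewed, at most 10 in all, crops included, and the job is handed in when it is done.

Besides the shell and the picture viewer there is one more tool, called after "Request:" by a JSON object that holds its "api" and its "payload". arm_command: Moves the arm, as the interface text tells. Its arguments: {"type":"object","properties":{"xyz":{"type":"array","items":{"type":"array","items":{"type":"number"}}},"spin":{"type":"array","items":{"type":"number"}},"jaw":{"type":"number"},"squeeze":{"type":"number"}},"required":["xyz","spin"]}

```bash
mkdir -p pics; ls; cat > h.py <<'E'
from cell import *
import numpy as np, cv2
def cam(n):
    c=read_camera(n); K=np.array([[c['fx'],0,c['cx']],[0,c['fy'],c['cy']],[0,0,1.]])
    c['K']=K; c['D']=np.array(c['dist_coeffs'],float); c['T']=np.array(c['world_from_camera']); return c
def rays(c,uv):
    p=cv2.undistortPoints(np.array(uv,float).reshape(-1,1,2),c['K'],c['D']).reshape(-1,2)
    d=np.c_[p[:,0],-p[:,1],-np.ones(len(p))]; return c['T'][:3,3], d@c['T'][:3,:3].T
def onplane(c,uv,z):
    o,d=rays(c,uv); return o+d*((z-o[2])/d[:,2])[:,None]
def cloud(c):
    h,w=c['depth'].shape; v,u=np.mgrid[:h,:w]; o,d=rays(c,np.c_[u.ravel(),v.ravel()])
    return (o+d*c['depth'].reshape(-1,1)).reshape(h,w,3)
def save(n,im,s=1):
    cv2.imwrite(f'pics/{n}.png',cv2.resize(im[...,::-1],None,fx=s,fy=s,interpolation=cv2.INTER_CUBIC))
E
python3 - <<'E'
from h import *
for n in('top','scene'):
    c=cam(n); save(n,c['img'],1.25); print(n,c['T'].round(3).tolist(),c['fx'],c['D'],(c['depth']>0).mean())
print(observe())
E
```

```text
pics
top [[-0.021, 0.978, -0.207, 0.284], [-1.0, -0.021, -0.001, 0.209], [-0.006, 0.207, 0.978, 1.432], [0.0, 0.0, 0.0, 1.0]] 373.13498877162203 [0.02564639 0.         0.         0.         0.        ] 0.99591015625
scene [[-0.561, 0.615, -0.554, -0.146], [-0.828, -0.405, 0.388, 0.708], [0.014, 0.676, 0.737, 1.015], [0.0, 0.0, 0.0, 1.0]] 379.02085432965544 [-0.05410016  0.          0.          0.          0.        ] 0.991671875
{'time': 0.1, 'qpos': array([-1.36701644e+00,  3.42663974e-01,  1.52495087e+00, -2.18680853e-05,
        1.27540594e+00, -1.46008235e-01]), 'qvel': array([-1.10335396e-03, -2.66362678e-03, -4.51597002e-04, -9.37656633e-05,
        6.82644697e-04, -8.88606346e-04]), 'joint_efforts': array([ 2.05517412e-03, -4.32002378e+01, -2.44696999e+01,  7.19573954e-02,
        5.25967323e-02, -4.78992206e-05]), 'tool_pos': array([ 0.17990474, -0.493077  ,  0.40409836]), 'tool_rot': array([-3.14017668e+00, -1.87088566e-04,  3.49794366e-01]), 'contact_force': array([-0.71176213,  0.73251028,  0.40810802]), 'torque': array([-0.01029715, -0.03407041,  0.08758086]), 'grip_force': 0.0, 'opening': 0.09149191913733523}
```

View pics/top.png

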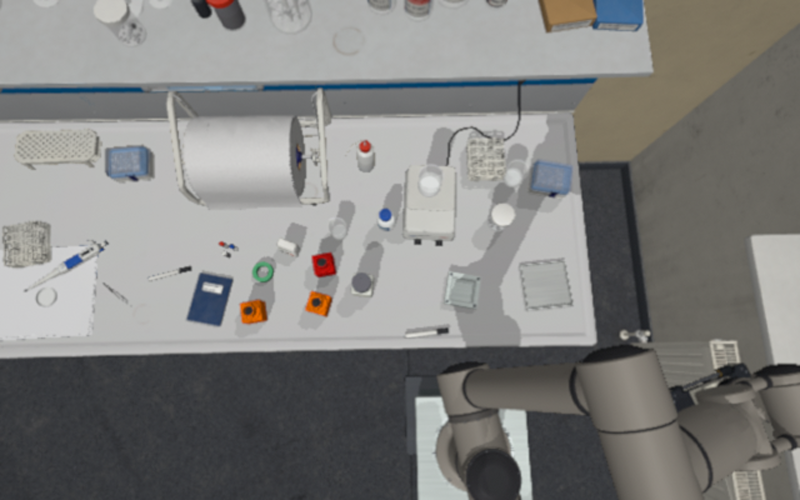

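View pics/scene.png

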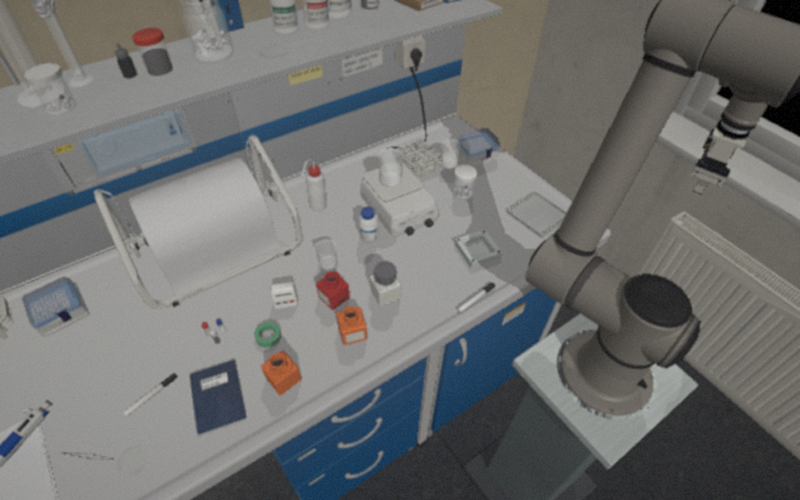

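Top view (800x500 picture): the white square jar with grey cap is at (362,285), holder at (462,290), ribbed-looking tray at (546,284). Look-alikes are red at (323,264) and orange at (318,303) and (252,312). The only off-white body with a grey cap is the one at (362,285).

```bash
python3 - <<'E'
from h import *
c=cam('top'); s=cam('scene')
a=c['img'][195:270,265:480]; b=s['img'][200:250,285:345]
A=cv2.resize(a,None,fx=3.7,fy=3.7,interpolation=cv2.INTER_CUBIC); B=cv2.resize(b,None,fx=5,fy=5,interpolation=cv2.INTER_CUBIC)
im=np.zeros((A.shape[0]+B.shape[0],A.shape[1],3),np.uint8); im[:A.shape[0]]=A; im[A.shape[0]:,:B.shape[1]]=B
save('crop1',im)
for n,k in(('top',c),('scene',s)):
    P=cloud(k); np.save(n+'.npy',P); 
    Z=P[...,2]
    print(n,'bench z',np.median(Z[(abs(P[...,0]-.5)<.15)&(abs(P[...,1])<.3)]))
P=np.load('top.npy')
def rect(lo,hi,box,name):
    for nm in('top','scene'):
        P=np.load(nm+'.npy'); m=(P[...,2]>lo)&(P[...,2]<hi)&(P[...,0]>box[0])&(P[...,0]<box[1])&(P[...,1]>box[2])&(P[...,1]<box[3])
        q=P[m][:,:2].astype(np.float32)
        if len(q)<5: print(name,nm,len(q)); continue
        r=cv2.minAreaRect(q*1000); print(name,nm,len(q),np.round(r[0],1),np.round(r[1],1),round(r[2],1),'medz',np.median(P[m][:,2]).round(4))
for u,v,nm in((290,228,'jar'),(370,232,'holder'),(437,227,'tray'),(309,174,'bottle'),(271,182,'beaker'),(402,172,'bead')):
    print(nm,P[v,u].round(4))
    x,y=P[v,u,:2]; bx=(x-.06,x+.06,y-.06,y+.06); big=(x-.09,x+.09,y-.09,y+.09)
    if nm=='jar': rect(.09,.12,bx,'captop'); rect(.05,.075,bx,'shoulder'); rect(.015,.075,bx,'body')
    elif nm=='holder': rect(.018,.03,big,'holdertop'); rect(-.0,.014,(x-.03,x+.03,y-.03,y+.03),'seat')
    elif nm=='tray': rect(.006,.02,big,'tray')
    else: rect(.04,.13,bx,nm)
E
```

```text
top bench z 0.0014982043003675116
scene bench z 0.0016179064973972368
jar [0.4684 0.3045 0.1087]
captop top 200 [479.1 310.8] [53.7 55.6] 49.7 medz 0.1043
captop scene 245 [478.5 311.2] [52.8 56. ] 56.7 medz 0.104
shoulder top 82 [478.  311.8] [63.1 60.2] 82.9 medz 0.0613
shoulder scene 168 [477.2 312.2] [60.2 59.5] 81.9 medz 0.0618
body top 106 [477.8 311.9] [63.9 60. ] 83.9 medz 0.0597
body scene 319 [476.4 312.5] [60.5 61.1] 81.9 medz 0.0517
holder [0.4606 0.0056 0.0081]
holdertop top 350 [460.8   9.8] [97.8 99.2] 79.1 medz 0.0239
holdertop scene 360 [459.7   9. ] [101.5 104.4] 78.8 medz 0.0242
seat top 224 [461.5   5.7] [57.5 59.4] 0.8 medz 0.0061
seat scene 187 [461.8   4.9] [58.  57.4] 88.5 medz 0.0072
tray [ 0.4748 -0.2516  0.006 ]
tray top 398 [ 474.8 -251.4] [179.2 175.2] 0.2 medz 0.0078
tray scene 292 [ 474.1 -258.1] [164.2 165.5] 3.9 medz 0.008
bottle [0.6691 0.2334 0.1019]
bottle top 288 [674.8 219. ] [ 91.  104.6] 89.2 medz 0.0809
bottle scene 474 [675.1 220. ] [ 92.7 105.3] 89.9 medz 0.0734
beaker [0.6683 0.3862 0.0026]
beaker top 97 [655.  385.7] [53.9 56.5] 89.8 medz 0.0632
beaker scene 207 [654.5 385.6] [59.4 54.5] 9.6 medz 0.0573
bead [ 0.6729 -0.1134  0.0882]
bead top 322 [ 674.6 -112.3] [68.9 68.5] 20.8 medz 0.089
bead scene 326 [ 674.6 -111.5] [69.1 71.2] 49.8 medz 0.0876
```

View pics/crop1.png

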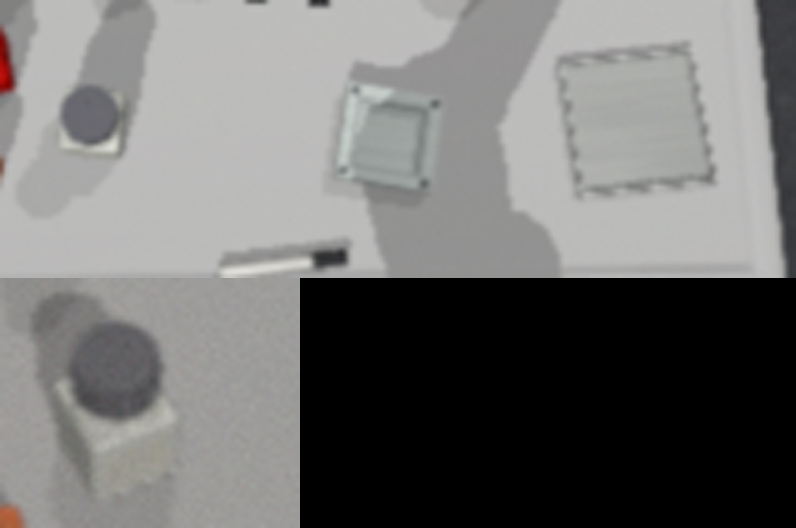

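Crop confirms it: off-white square body, grey round cap, label side facing the camera, at crop pixel (90,115). Jar is at about (478.5, 311.3) mm with yaw about -7.5°. Holder is at (460.3, 9.5) with yaw about -11°, tray at (474.5, -252). I'll move over to the jar with the finger line along x.

Request:
{"api": "arm_command", "payload": {"xyz": [[20,34,0],[20,34,0],[20,34,0],[20,34,0],[20,34,0],[20,34,0],[20,34,0],[20,34,0],[20,34,0],[20,34,0],[20,34,0],[20,34,0],[20,34,0],[20,34,0],[3,40,0],[3,40,0],[3,40,0],[3,40,0],[3,40,0],[3,40,0]], "spin": [4,4,4,4,4,4,4,4,4,4,4,4,4,4,1,1,1,1,1,1], "jaw": 1, "squeeze": 25}}

```text
time: 2.2
tool_pos: [0.4777, 0.2245, 0.4046]
tool_rot: [-3.142, 0.0, 1.433]
contact_force: [-0.2, -1.0, -0.3]
opening: 0.0923
grip_force: 0.0
```

Request:
{"api": "arm_command", "payload": {"xyz": [[0.5,29,-10],[0,29,-10],[0,29,-10],[0,0,-25],[0,0,-25],[0,0,-25],[0,0,-20],[0,0,-15],[0,0,-10],[0,0,0],[0,0,0]], "spin": [0,0,0,0,0,0,0,0,0,0,0]}}

```text
time: 3.3
tool_pos: [0.4786, 0.3099, 0.2551]
tool_rot: [3.141, -0.0, 1.432]
contact_force: [-0.0, -0.9, 0.6]
opening: 0.0915
grip_force: 0.0
```

```bash
python3 - <<'E'
from h import *
a=cam('scene'); b=cam('top'); o=observe(); print(o['tool_pos'].round(4),np.degrees(o['tool_rot']).round(2))
A=cv2.resize(a['img'][150:250,270:370],(400,400),interpolation=cv2.INTER_CUBIC);B=cv2.resize(b['img'][180:280,240:340],(400,400),interpolation=cv2.INTER_CUBIC)
save('pre',np.hstack([A,B]))
E
```

```text
[0.4787 0.3099 0.2557] [ 1.7991e+02 -6.0000e-02  8.2040e+01]
```

View pics/pre.png

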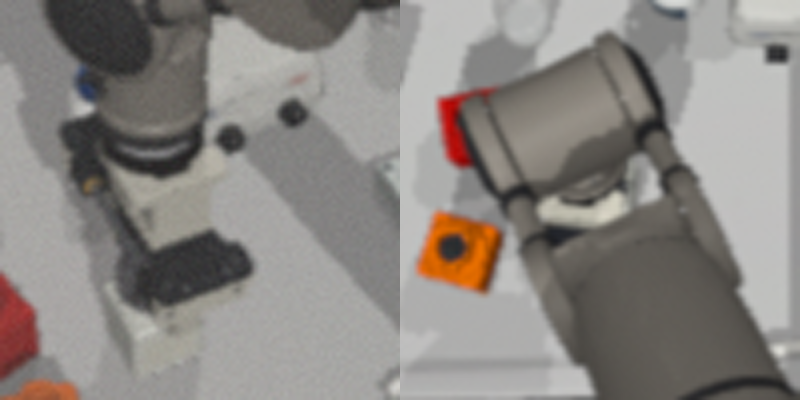

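The left half shows the gripper centred over the jar, its near finger beside the body at (190,300). Clear of the orange look-alike. I'll go down and grip the body.

Request:
{"api": "arm_command", "payload": {"xyz": [[0,1,-12],[0,0,-12],[0,0,-8],[0,0,-3],[0,0,0],[0,0,0]], "spin": [0,0,0,0,0,0]}}

```text
time: 4.0
tool_pos: [0.4786, 0.3108, 0.2198]
tool_rot: [3.141, -0.0, 1.432]
contact_force: [-0.1, -0.3, 0.5]
opening: 0.0917
grip_force: 0.0
```

Request:
{"api": "arm_command", "payload": {"xyz": [[0,0,0],[0,0,0],[0,0,0],[0,0,0],[0,0,0],[0,0,0],[0,0,0],[0,0,0]], "spin": [0,0,0,0,0,0,0,0], "jaw": -1}}

```text
time: 4.8
tool_pos: [0.4785, 0.3108, 0.2199]
tool_rot: [3.141, -0.0, 1.432]
contact_force: [-0.2, -0.5, 2.3]
opening: 0.0621
grip_force: 25.0
```

Request:
{"api": "arm_command", "payload": {"xyz": [[0,0,10],[0,0,20],[0,0,20],[0,0,20],[-1,-15,0],[-2,-30,0],[-2,-35,0],[-2,-35,0],[-2,-35,0],[-2,-35,0],[-2,-35,0],[-2,-35,0],[-2,-30,0],[-1,-16,0],[0,0,0],[0,0,0],[0,0,0]], "spin": [0,0,0,0,0,0,0,0,-0.5,-0.5,-0.5,-0.5,-0.5,-0.5,0,0,0]}}

```text
time: 6.5
tool_pos: [0.4601, 0.0103, 0.2894]
tool_rot: [-3.141, -0.0, 1.38]
contact_force: [0.2, 0.5, -3.6]
opening: 0.0615
grip_force: 25.0
```

```bash
python3 - <<'E'
from h import *
a=cam('scene'); b=cam('top'); o=observe(); print(o['tool_pos'].round(4),np.degrees(o['tool_rot']).round(2),o['contact_force'].round(2))
t=o['tool_pos']
P=cloud(a)
def rep(m,n):
    q=P[m]; r=cv2.minAreaRect(q[:,:2].astype(np.float32)*1000); print(n,m.sum(),np.round(r[0],1),np.round(r[1],1),round(r[2],1),q[:,2].min().round(4),q[:,2].max().round(4))
n=(abs(P[...,0]-t[0])<.07)&(abs(P[...,1]-t[1])<.07)
rep(n&(P[...,2]>.018)&(P[...,2]<.03),'holder')
rep(n&(P[...,2]>.06)&(P[...,2]<.11),'jarbody')
A=cv2.resize(a['img'][130:230,320:420],(400,400),interpolation=cv2.INTER_CUBIC);B=cv2.resize(b['img'][180:280,320:420],(400,400),interpolation=cv2.INTER_CUBIC)
save('over',np.hstack([A,B]))
E
```

```text
[0.4603 0.0105 0.2896] [-179.98   -0.     79.12] [-0.02  0.11 -2.78]
holder 271 [460.7   8.8] [101.8 104.1] 78.9 0.0182 0.0295
jarbody 172 [448.6  27.2] [83.  45.9] 34.9 0.0715 0.1098
```

View pics/over.png

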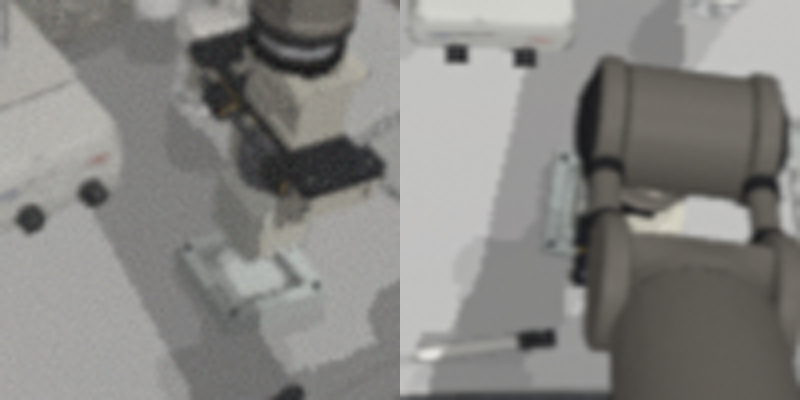

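Left half: jar held at (250,220) squarely over the holder recess (250,285), axes parallel. I'll make a small y correction and lower slowly.

Request:
{"api": "arm_command", "payload": {"xyz": [[0,-1.5,-10],[0,0,-15],[0,0,-10],[0,0,-5],[0,0,-3],[0,0,-3],[0,0,-3],[0,0,-3],[0,0,0]], "spin": [0,0,0,0,0,0,0,0,0]}}

```text
time: 7.5
tool_pos: [0.4604, 0.0083, 0.2375]
tool_rot: [-3.141, 0.0, 1.379]
contact_force: [-0.3, -0.4, -3.3]
opening: 0.0617
grip_force: 25.0
```

Request:
{"api": "arm_command", "payload": {"xyz": [[0,0,-3],[0,0,-3],[0,0,-2],[0,0,-2],[0,0,-1],[0,0,-0.5],[0,0,0],[0,0,0]], "spin": [0,0,0,0,0,0,0,0]}}

```text
time: 8.3
tool_pos: [0.4605, 0.0083, 0.2263]
tool_rot: [3.141, 0.0, 1.38]
contact_force: [1.4, 0.2, -3.0]
opening: 0.062
grip_force: 25.0
```

Request:
{"api": "arm_command", "payload": {"xyz": [[0,0,-0.5],[0,0,-0.5],[0,0,0],[0,0,0]], "spin": [0,0,0,0]}}

```text
time: 8.7
tool_pos: [0.4605, 0.0083, 0.2259]
tool_rot: [3.141, 0.0, 1.38]
contact_force: [-2.4, 0.0, 5.9]
opening: 0.0616
grip_force: 25.0
```

Request:
{"api": "arm_command", "payload": {"xyz": [[0,0,0],[0,0,0],[0,0,0],[0,0,0],[0,0,0],[0,0,0]], "spin": [0,0,0,0,0,0], "jaw": 1}}

```text
time: 9.3
tool_pos: [0.4604, 0.0083, 0.2252]
tool_rot: [3.142, 0.0, 1.38]
contact_force: [0.1, -0.4, 0.4]
opening: 0.0915
grip_force: 0.0
```

Request:
{"api": "arm_command", "payload": {"xyz": [[0,0,25],[0,0,40],[0,0,45],[0,-40,20],[0,-50,0],[0,-50,0],[0,0,0],[0,0,0]], "spin": [0,0,0,0,0,0,0,0]}}

```text
time: 10.1
tool_pos: [0.4602, -0.1327, 0.355]
tool_rot: [-3.141, -0.0, 1.377]
contact_force: [-0.5, 0.6, 0.0]
opening: 0.092
grip_force: 0.0
```

```bash
python3 - <<'E'
from h import *
o=observe(); print(o['tool_pos'].round(4),o['time'])
for n in('scene','top'):
    a=cam(n); P=cloud(a); w=(abs(P[...,0]-.46)<.05)&(abs(P[...,1]-.009)<.05)
    for lo,hi in((.1,.125),(.06,.078),(.04,.075),(.018,.03)):
        m=w&(P[...,2]>lo)&(P[...,2]<hi); q=P[m]
        if len(q)<5: print(n,lo,len(q)); continue
        r=cv2.minAreaRect(q[:,:2].astype(np.float32)*1000); print(n,lo,len(q),np.round(r[0],1),np.round(r[1],1),round(r[2],1),np.median(q[:,2]).round(4))
    if n=='scene': save('seated',a['img'][120:240,300:420],4)
E
```

```text
[ 0.4602 -0.1327  0.355 ] 10.1
scene 0.1 188 [458.7   8.8] [54.8 55.2] 55.1 0.1103
scene 0.06 137 [459.3  10.1] [61.6 64.3] 82.3 0.0685
scene 0.04 227 [459.8  10.2] [63.1 66. ] 79.8 0.0625
scene 0.018 229 [459.7  10.3] [96.2 98.7] 89.0 0.0241
top 0.1 196 [460.5   8.7] [52.1 55.1] 43.2 0.1106
top 0.06 90 [460.5   9. ] [62.9 62.1] 78.3 0.0667
top 0.04 108 [460.4   9.1] [62.9 62.3] 78.4 0.0657
top 0.018 264 [460.7   9.6] [95.2 96.1] 86.9 0.0243
```

View pics/seated.png

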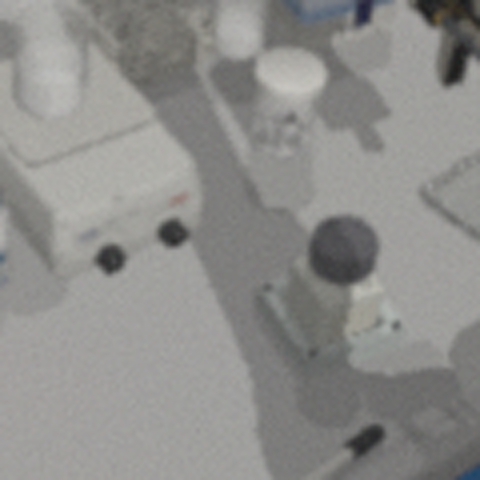

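The jar is seated upright (crop pixel (340,285)), cap locked on at (343,248), cap top at 110.5 mm. I'll return over it and grip the cap.

Request:
{"api": "arm_command", "payload": {"xyz": [[0,45,0],[0,45,0],[0,40,0],[0,11.5,-10],[0,0,-25],[0,0,-25],[0,0,-20],[0,0,-10],[0,0,0],[0,0,0]], "spin": [0,0,0,0,0,0,0,0,0,0]}}

```text
time: 11.2
tool_pos: [0.4607, 0.01, 0.2657]
tool_rot: [3.141, 0.0, 1.38]
contact_force: [0.2, -0.5, 0.1]
opening: 0.0914
grip_force: 0.0
```

Request:
{"api": "arm_command", "payload": {"xyz": [[0,0,0],[0,0,0],[0,0,0],[0,0,0],[0,0,0],[0,0,0],[0,0,0],[0,0,0]], "spin": [0,0,0,0,0,0,0,0], "jaw": -1, "squeeze": 40}}

```text
time: 12.0
tool_pos: [0.4606, 0.0097, 0.2654]
tool_rot: [3.141, 0.0, 1.38]
contact_force: [0.8, -0.8, 1.9]
opening: 0.0556
grip_force: 40.0
```

Cap gripped (55.6 mm opening). I'll press down 7.5 mm.

Request:
{"api": "arm_command", "payload": {"xyz": [[0,0,-2],[0,0,-2],[0,0,-2],[0,0,-1.5],[0,0,0],[0,0,0]], "spin": [0,0,0,0,0,0]}}

```text
time: 12.6
tool_pos: [0.4606, 0.0097, 0.2584]
tool_rot: [3.14, 0.0, 1.38]
contact_force: [-1.3, -0.6, 9.2]
opening: 0.0557
grip_force: 40.0
```

Request:
{"api": "arm_command", "payload": {"xyz": [[0,0,-0.5],[0,0,0],[0,0,0],[0,0,0],[0,0,0],[0,0,0],[0,0,0]], "spin": [0,4,4,4,4,4,0]}}

```text
time: 13.3
tool_pos: [0.4607, 0.0098, 0.258]
tool_rot: [3.14, 0.001, 1.731]
contact_force: [-0.1, -0.4, 9.5]
opening: 0.0555
grip_force: 40.0
```

Request:
{"api": "arm_command", "payload": {"xyz": [[0,0,0],[0,0,0],[0,0,0],[0,0,0],[0,0,0],[0,0,0],[0,0,0],[0,0,0],[0,0,0],[0,0,0],[0,0,0],[0,0,0],[0,0,0],[0,0,0],[0,0,0],[0,0,0],[0,0,0]], "spin": [4,4,4,4,4,4,4,4,4,4,4,4,4,4,4,0,0]}}

```text
time: 15.0
tool_pos: [0.4604, 0.0096, 0.2578]
tool_rot: [-3.141, 0.001, 2.776]
contact_force: [-1.8, -1.5, 9.5]
opening: 0.0554
grip_force: 40.0
```

```bash
python3 -c "
from cell import *
o=observe();print(o['torque'],o['contact_force'],o['qpos'])"
```

```text
[-0.22477789  0.20997086  0.12335316] [-1.75626812 -1.50518563  9.4761337 ] [-1.45614232e-01  4.12981429e-01  1.89120669e+00 -6.34168135e-04
  8.36877418e-01 -1.35074085e+00]
```

Request:
{"api": "arm_command", "payload": {"xyz": [[0,0,3],[0,0,3],[0,0,3],[0,0,3],[0,0,3],[0,0,0],[0,0,0]], "spin": [0,0,0,0,0,0,0]}}

```text
time: 15.7
tool_pos: [0.4603, 0.0098, 0.2721]
tool_rot: [-3.142, -0.0, 2.776]
contact_force: [-0.5, -1.2, 0.5]
opening: 0.0556
grip_force: 40.0
```

```bash
python3 - <<'E'
from h import *
o=observe();print(o['tool_pos'],o['contact_force'])
a=cam('scene'); save('lift',a['img'][120:240,300:420],4)
E
```

```text
[0.46034345 0.00980247 0.27205502] [-0.4640876  -1.2074142   0.49910566]
```

View pics/lift.png

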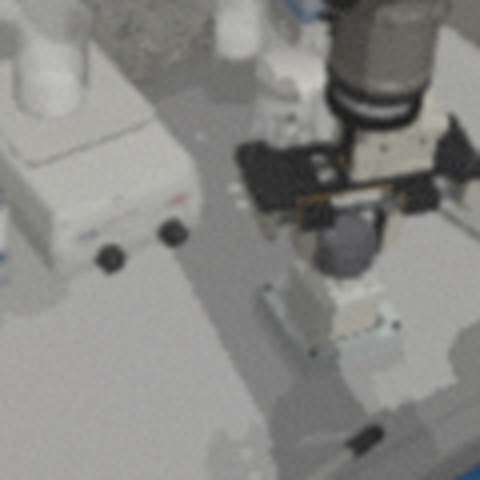

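Force is back to about zero and the cap at (347,245) has risen while the jar stays in the holder: it is free. I'll lift further and carry it to the tray.

Request:
{"api": "arm_command", "payload": {"xyz": [[0,0,5],[0,0,10],[0,0,20],[0,0,25],[1,-22,5],[2,-35,0],[2,-35,0],[2,-35,0],[2,-35,0],[2,-35,0],[2,-35,0],[1,-22,0],[0,-8,-15],[0,0,-25],[0,0,-25],[0,0,-25],[0,0,-25],[0,0,0],[0,0,0]], "spin": [0,0,0,0,0,0,0,0,0,0,0,0,0,0,0,0,0,0,0]}}

```text
time: 17.65
tool_pos: [0.4747, -0.2523, 0.223]
tool_rot: [3.141, 0.0, 2.776]
contact_force: [0.1, 0.2, -0.7]
opening: 0.0556
grip_force: 40.0
```

```bash
python3 - <<'E'
from h import *
o=observe();print(o['tool_pos'],o['contact_force'],np.degrees(o['tool_rot']))
a=cam('scene'); save('tray',a['img'][110:230,320:480],4)
P=cloud(a); w=(abs(P[...,0]-.46)<.06)&(abs(P[...,1]-.009)<.06)&(P[...,2]>.05)&(P[...,2]<.12); print(w.sum(),np.percentile(P[w][:,2],[50,95]),(P[w].max(0)+P[w].min(0))/2)
E
```

```text
[ 0.474726   -0.25228401  0.22296786] [ 0.06487662  0.18462671 -0.65186588] [1.79987436e+02 3.60330865e-03 1.59041843e+02]
331 [0.07126655 0.09403174] [0.46140236 0.01263297 0.07403738]
```

View pics/tray.png

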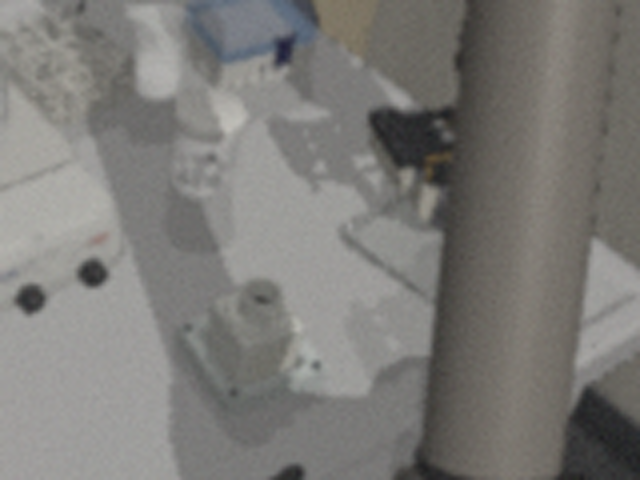

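The jar stands open in the holder (neck at (262,295)), and the gripper is over the tray with the cap. I'll lower until contact.

Request:
{"api": "arm_command", "payload": {"xyz": [[0,0,-10],[0,0,-10],[0,0,-6],[0,0,-3],[0,0,-2],[0,0,-1],[0,0,0],[0,0,0]], "spin": [0,0,0,0,0,0,0,0]}}

```text
time: 18.5
tool_pos: [0.4745, -0.2522, 0.1904]
tool_rot: [3.142, 0.0, 2.776]
contact_force: [-0.6, -0.8, -0.2]
opening: 0.0558
grip_force: 40.0
```

Request:
{"api": "arm_command", "payload": {"xyz": [[0,0,-0.5],[0,0,-0.5],[0,0,-0.5],[0,0,0],[0,0,0]], "spin": [0,0,0,0,0]}}

```text
time: 19.0
tool_pos: [0.4744, -0.2522, 0.1887]
tool_rot: [3.141, 0.0, 2.776]
contact_force: [0.1, 0.2, -1.1]
opening: 0.0558
grip_force: 40.0
```

Request:
{"api": "arm_command", "payload": {"xyz": [[0,0,-0.5],[0,0,-0.5],[0,0,0],[0,0,0]], "spin": [0,0,0,0]}}

```text
time: 19.4
tool_pos: [0.4745, -0.2522, 0.1883]
tool_rot: [-3.141, 0.0, 2.776]
contact_force: [-2.5, 1.7, 4.5]
opening: 0.0556
grip_force: 40.0
```

Contact (4.5 N). I'll release and go up.

Request:
{"api": "arm_command", "payload": {"xyz": [[0,0,0],[0,0,0],[0,0,0],[0,0,0],[0,0,0]], "spin": [0,0,0,0,0], "jaw": 0.65}}

```text
time: 19.9
tool_pos: [0.4744, -0.2522, 0.1876]
tool_rot: [3.141, -0.0, 2.776]
contact_force: [0.6, 0.8, 0.7]
opening: 0.0755
grip_force: 0.0
```

Request:
{"api": "arm_command", "payload": {"xyz": [[0,0,5],[0,0,15],[0,0,30],[0,0,40],[-10,-20,40],[-15,-40,10],[-15,-40,0],[-15,-40,0],[0,0,0],[0,0,0],[0,0,0]], "spin": [0,0,0,0,0,0,0,0,0,0,0]}}

```text
time: 21.0
tool_pos: [0.4197, -0.3913, 0.3277]
tool_rot: [3.141, -0.0, 2.776]
contact_force: [0.2, 0.7, 0.0]
opening: 0.0755
grip_force: 0.0
```

```bash
python3 - <<'E'
from h import *
o=observe();print(o['tool_pos'],o['contact_force'],o['time'])
for n in('top','scene'):
    a=cam(n); P=cloud(a); x=(abs(P[...,0]-.475)<.09)&(abs(P[...,1]+.252)<.09)
    for lo,hi in((.025,.05),(.006,.02)):
        q=P[x&(P[...,2]>lo)&(P[...,2]<hi)]
        if len(q)>5:
            r=cv2.minAreaRect(q[:,:2].astype(np.float32)*1000); print(n,lo,len(q),np.round(r[0],1),np.round(r[1],1),round(r[2],1),np.median(q[:,2]).round(4),q[:,2].std())
    if n=='top': save('end',a['img'][180:280,340:480],4)
E
```

```text
[ 0.41968295 -0.39131915  0.32769677] [0.24127662 0.74147393 0.0158693 ] 21.0
top 0.025 180 [ 475.  -253.6] [55.5 53.7] 85.9 0.0331 0.0032518615495515804
top 0.006 307 [ 488.7 -247.5] [158.8 165.2] 11.7 0.008 0.0025848092865682253
scene 0.025 140 [ 475.9 -252.9] [53.9 59. ] 43.9 0.0342 0.002846030854032103
scene 0.006 219 [ 471.1 -248.2] [166.5 163.7] 80.8 0.0085 0.003350235078339456
```

View pics/end.png

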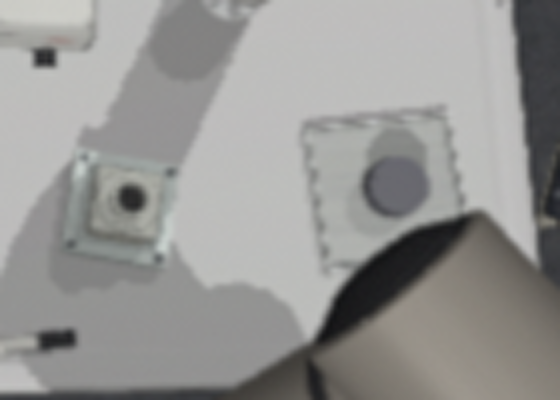

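The open jar is in the holder (neck at crop (130,198)), and the cap lies flat in the tray at (397,185), about 10 mm from the tray centre with its top at 33 mm. The robot is clear of everything.

```bash
python3 -c "
from cell import *
print(hand_in())"
```

```text
the job is handed in; nothing more can be done
None
```

The job is handed in at about 21 s of robot time, with the open jar standing in the holder and the cap flat, open side down, in the tray; `hand_in()` returned no verdict.

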